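# Set the rack lane's eccentric guide roller with the setting bar

## Robot

A 7-joint arm with a two-finger parallel gripper is mounted at the origin on the work surface. World frame = base frame: x ahead of the robot, y to its left, z up, the work surface at z = 0. Lengths are in mm, angles in degrees, forces in N, time in s.
With the tool pointing down it reaches from about 350 to 775 mm from the base axis. Payload 3.1 kg.
Tool frame: the origin (TCP) lies midway between the tips of the shut fingers; the grasp point (between the pads) lies 19 mm behind it; z points along the fingers, y is the line along which they close (so a half turn about z gives the same grasp; the last joint's range is limited). The gripper opens to 85 mm and grips with 20 to 120 N. Pads are 22 mm wide; open, the fingers measure 114 mm over their backs; the gripper's body (76 mm by 85 mm) begins 54 mm behind the grasp point. The pads swing forward as they close: fully open they stand 13 mm farther back than shut.
Start: joints at [64.933, 17.813, 0.802, 86.603, -0.252, 75.585, -1.558], TCP at [212.084, -507.482, 231.304] pointing down, gripper open.
Joint ranges: [-154.91, 154.91], [-16.99, 109.72], [-72.82, 74.43], [7.12, 147.25], [-82.49, 262.49], [11.32, 116.49], [-174.64, 174.64]. Speed limits (degrees/s): [159.86, 159.86, 180, 180, 180, 180, 180].

## Interface

Orientations are given as a 3x3 rotation matrix whose columns are the frame's x, y, z axes.
In Python, from bench import readout, optics, env gives the robot as it stands. The module is installed in compiled form; this text tells all that it offers.
- The arm moves only by the tool carry_out, never from a script. Its argument "increments" is one flat list of numbers, 7 for each row, row after row: the shift along the world's x, y, z in mm, then the turn, a rotation vector about the world's x, y, z in rad, then the finger opening in mm, from 0 to 85.4. In form: [tx, ty, tz, wx, wy, wz, grip, tx, ty, tz, wx, wy, wz, grip, ...]. A call has 1 to 8 rows; each row is the pose to reach, as a shift and turn from the pose commanded when the call began; what a row does not reach only later rows make up. A row lasts 1/8 s, in which the tool goes at most 62.5 mm and 10.7 degrees, less where a joint would pass 70% of its speed; a pose out of reach is approached as far as the arm can. A call with a gripper value outside its range is refused whole. The fingers move at their own pace and stop on an object; "squeeze" is the grip in N (left out, the last holds). Time passes only in rows, so rows that repeat a pose let the fingers close. It gives the time, the measured TCP pose, the force, the opening and the grip force at its end, in the units of the state.
- readout.get_state(): the state, without advancing time (a new reading comes with each control period).
- optics.grab_frame(name): name is "scene" or "top" or "wrist"; returns a dict with "image" (480x640x3 uint8, red, green, blue), "camera_matrix" (3x3 intrinsics, pixels), "k1" (the pictures are not rectified: a ray, as slopes to the right and down, at radius r is drawn at 1 + k1 r^2 times it, then the intrinsics apply), "position" and "rotation" of the camera in the world. Camera axes: x right, y down, z forward; pixel columns grow to the right and rows downward; lengths in mm; the calibration is good to about 2 mm. A picture is of the moment at which its call begins. There is no depth.
- env.finish_job(): hands the job in; it is judged then, once.
Trained networks look in the newest picture that a camera, given by its name, has taken for a name from the list of things; names that differ only in an ending like _2 or _b are one class to them, and where a whole thing is asked for, a point or a joint stands for the part that bears it (a point fixed in the world has none). Each returns a list of dicts, best first, with "p" (0 to 1); they miss things now and then, are a little off and sometimes report something else, mostly with a low value. They report only what shows in the picture. A call takes as long as a camera call. They do not tell look-alikes from the thing itself.
- optics.spot_in(target, camera): "extent" ([left, top, right, bottom] in pixels, round what is visible of it).
- optics.cut_out(target, camera): "pixels" (480x640 bool, what is visible of it) and "extent" ([left, top, right, bottom] in pixels, round what is visible of it).
- optics.pinpoint(target, camera): "xy" ([column, row] in pixels: a listed point, or the origin of a listed thing).
The state is a dict: "t": time; "q": joint angles; "qd": joint speeds; "joint_torque": joint torques, N m; "ee_pos": TCP position; "tool_rot": TCP orientation; "force": force on the tool from outside, world axes, zero at the start; "torque": the same for the moment, N m; "finger_gap": finger opening in mm; "grasp_force": force on a finger pad.
Only numpy, scipy, OpenCV 4.12 (cv2) and the standard library are available. Lean on these libraries where they do the work, as an engineer would, in place of code of your own. Each camera call takes 0.05 s, during which the arm holds its last target. There are 200 camera calls.

## Task

Set the guide roller of the analyser's rack lane: pull the setting bar straight out of the front of its two spring clips and lay it on the lane's bed with one end between the rail and the open roller, at least 10 mm past the roller's middle. Turn the blue knob clockwise until the roller comes up to the bar and leaves it free with no more than 2 mm of play, then check it by sliding the bar lengthways along the bed, away from the roller, until its end is right out from between roller and rail. Finally lay the bar gently in the two V supports of the grey cradle, leaving the roller as set and the bottles, vial and tube rack where they stand.

Things in the scene. Friction and masses are not known exactly. Their poses are not given: they have to be found in the camera images.
- bar_center (a point): Centre of the loose setting bar: plain steel round bar 22 mm in diameter and 200 mm long with a red square grip 32 x 32 x 50 mm round its middle, about 0.35 kg. Its y axis runs along the bar, x and z are square to the grip's flats. Both ends are alike. It starts in the clips of the clip stand.
- clip_stand: Fixed grey stand; origin on the table under the clipped bar's centre. It holds the bar level along its y, centre 75 mm up, in two clips that open to its -x. Foot plate 10 mm high, x -40 to 60, y +-116 mm. Behind each clip a post (x 12 to 33 mm, 16 mm wide in y, 98 mm high), open between the posts. End cheeks, 98 mm high, at y +-106 to 112 mm (x -20 to 30) stop the bar sliding endways.
- clips (a point): Point midway between the two sprung steel C-clips, on the axis of the clipped bar, 75 mm above the table. The clips are 14 mm wide, at y = -50 and +50 mm, and hold the bar's round parts; jaw tops 89 mm above the table. A pull of very roughly 10 to 20 N straight along -x springs each jaw open by 4 mm and lets the bar go.
- lane: Fixed white deck plate of the rack lane, 20 mm high, x -165 to 95 mm, y -75 to 105 mm; origin on the table, x along the lane. The rail stands on it at about y = -11 mm (x 0 to 80), the roller on the +y side; the knob's axis is at x 35, y 32 mm.
- bed (a point): Point on top of the aluminium bed, 37 mm above the table, at lane x -60, y 2.5 mm; frame as the lane. The bed is a strip 15 mm wide (lane y -5 to 10) and 17 mm high above the deck, from lane x -165 to 0 mm. The bar lies along it on a flat of its grip, bar centre 53 mm above the table. The grip is wider than the bed, so fingers can straddle the bed.
- rail: Fixed aluminium guide rail, 80 mm long, top 60 mm above the table, parallel to the lane. Origin at the near lower end of its guiding face, 20 mm above the table: the face is the plane y = 0 of this frame, x 0 to 80 mm; +y points to the roller. From start to start it is mounted up to 3 mm nearer to or farther from the roller, so the knob angle needed differs.
- knob_grip (a point): Grip point of the blue wing knob, on the upright axis of the eccentric bolt, 96 mm above the table. The wing is 44 mm long (this frame's x), 14 mm thick (y), 75 to 113 mm above the table. The frame turns with the knob; the axis stays put. Under it a round flange 34 mm wide, 70 to 75 mm above the table.
- knob (a joint): Angle of the eccentric bolt, 0 to 3.14 rad; starts at 0 to 0.6 (0: roller farthest from the rail). Turning clockwise seen from above increases it and brings the roller nearer the rail: the roller's centre is 10 mm x (sin, cos) of this angle from the bolt's axis in the lane's x, y. Stiff (0.12 N m); stays where it is left.
- roller_center (a point): Centre of the yellow guide roller, 40 mm in diameter and 26 mm high (40 to 66 mm above the table), which spins freely on the eccentric. Its y in the rail's frame less 20 mm is the gap between roller and rail: 22 mm just touches the bar.
- cradle: Fixed grey cradle: base plate 90 x 190 x 10 mm with two black 90-degree V supports at y = -65 and +65 mm, 14 mm wide in y, mouth 50 mm wide, upper edges 50 mm above the table. Origin on the table under the middle. The bar lies in both V's along the cradle's y, either way round, its centre over the origin about 39 mm above the table.
- bottle_a_mid (a point): Middle (45 mm up) of a loose brown reagent bottle 60 x 32 mm, 89 mm high, standing in front of the clip stand's +y half. Leave it.
- bottle_b_mid (a point): Middle (45 mm up) of a second such bottle standing farther back. Leave it.
- tube_rack_mid (a point): Middle (45 mm up) of a loose white tube rack 40 x 120 mm (long along its y), 86 mm high with its red caps. Leave it.
- vial_mid (a point): Middle (29 mm up) of a loose amber vial 32 mm in diameter and 58 mm high, standing on the lane's deck on the +y side of the bed, about 85 mm from the lane's middle line. Leave it.
Mind the look-alikes: they are no part of the job. Of the things shaped like the cradle, the grey one is meant.

How it is judged (in metres and radians):
On the way, in this order (a step that is already met when the one before it is completed fails the run):
1. the bar has been pulled out of the front of the clips (x of bar_center in the frame of clip_stand between -0.12 and -0.02 m and y of bar_center in the frame of clip_stand between -0.03 and 0.03 m and z of bar_center in the frame of clip_stand between 0.05 and 0.11 m).
2. the bar lies on the bed with its end between rail and roller and the gap is set to 0 to 2.3 mm more than the bar (x of bar_center in the frame of lane between -0.056 and 0.02 m and y of bar_center in the frame of lane between -0.022 and 0.022 m and z of bar_center in the frame of lane between 0.048 and 0.058 m and angle between the y axis of bar_center and the x axis of lane, either way round below 0.12 rad and y of roller_center in the frame of rail between 0.042 and 0.0443 m), for 0.3 s.
3. the bar has been slid back along the bed until its end is out from between roller and rail, the setting kept (x of bar_center in the frame of lane between -0.16 and -0.088 m and y of bar_center in the frame of lane between -0.025 and 0.025 m and z of bar_center in the frame of lane between 0.046 and 0.064 m and y of roller_center in the frame of rail between 0.042 and 0.0443 m).
At the end, for the whole second after the job is handed in: The bar lies at rest in both V's of the cradle (within 8 mm across, 25 mm along and 0.12 rad), the roller's gap is 0 to 2.3 mm more than the bar's 22 mm, and bottles, vial and tube rack are within 20 mm of where they stood (x of bar_center in the frame of cradle between -0.008 and 0.008 m and y of bar_center in the frame of cradle between -0.025 and 0.025 m and z of bar_center in the frame of cradle between 0.034 and 0.046 m and angle between the y axis of bar_center and the y axis of cradle, either way round below 0.12 rad and linear speed of bar below 0.02 m/s and y of roller_center in the frame of rail between 0.042 and 0.0443 m and distance of each of bottle_a_mid, bottle_b_mid, tube_rack_mid, vial_mid from where it was at the start of the episode below 0.02 m); the robot touches nothing.
It fails at once if a bottle, the vial or the tube rack is knocked away or over (25 mm or more) (distance of any of bottle_a_mid, bottle_b_mid, tube_rack_mid, vial_mid from where it was at the start of the episode above 0.025 m).
It fails at once if the bar is dropped or slammed into the cradle (over 80 N) (contact force between bar and cradle above 80 N).
It also fails if it takes over 72 s, if anything falls off the work surface, if the arm or the gripper's body presses on something with over 40 N, if the wrist force passes 120 N, or if a joint passes its speed limit or range.

## Working session

There is one attempt and no reset: what is moved stays moved. The work goes in short steps, Python scripts to look and compute and a tool call to move; the robot and the scene stay as the last step left them, time stands still between calls to the robot, and variables do not carry over. Pictures are saved under pics/ and viewed, at most 10 in all, crops included, and the job is handed in when it is done.

Besides the shell and the picture viewer there is one more tool, called after ">>>" as a command line: name --argument value ..., lists and objects as JSON in quotes. carry_out: Moves the arm, as the interface text tells. Its arguments: {"type":"object","properties":{"increments":{"type":"array","items":{"type":"number"}},"squeeze":{"type":"number"}},"required":["increments"]}

```bash
mkdir -p pics
cat > h.py <<'E'
import numpy as np, cv2
from bench import readout, optics, env
def grab(n,save=None):
    f=optics.grab_frame(n)
    if save: cv2.imwrite('pics/'+save+'.png',f['image'][:,:,::-1])
    return f
def ray(f,uv):
    K=np.array(f['camera_matrix']);k=f['k1']
    d=np.array([(uv[0]-K[0,2])/K[0,0],(uv[1]-K[1,2])/K[1,1]]);u=d.copy()
    for _ in range(20): u=d/(1+k*(u@u))
    return np.array(f['rotation'])@np.array([u[0],u[1],1.])
def at(f,uv,z):
    d=ray(f,uv);p=np.array(f['position'],float);return p+d*(z-p[2])/d[2]
def proj(f,P):
    c=np.array(f['rotation']).T@(np.array(P,float)-np.array(f['position']));u=c[:2]/c[2]
    u=u*(1+f['k1']*(u@u));K=np.array(f['camera_matrix']);return np.array([K[0,0]*u[0]+K[0,2],K[1,1]*u[1]+K[1,2]])
def tri(fs,uvs):
    A=np.zeros((3,3));b=np.zeros(3)
    for f,uv in zip(fs,uvs):
        d=ray(f,uv);d/=np.linalg.norm(d);M=np.eye(3)-np.outer(d,d);A+=M;b+=M@np.array(f['position'],float)
    return np.linalg.solve(A,b)
E
cat > a.py <<'E'
from h import *
np.set_printoptions(precision=1,suppress=True)
Z=dict(bar_center=75,clip_stand=0,clips=75,lane=0,bed=37,rail=20,knob_grip=96,roller_center=53,cradle=0,bottle_a_mid=45,bottle_b_mid=45,tube_rack_mid=45,vial_mid=49)
for c in ['top','scene']:
    f=grab(c,c+'0'); print(c,f['position'],f['k1'])
    for n,z in Z.items():
        for r in optics.pinpoint(n,c)[:4]: print(n,round(r['p'],2),np.array(r['xy']),at(f,r['xy'],z))
E
python3 a.py; python3 -c "
from h import *
print(readout.get_state()['t'])"
```

```text
top [ 370.1  103.  1055.5] -0.03205441669459005
bar_center 0.93 [351.2 215.6] [570.    7.1  75. ]
bar_center 0.71 [484.  263.4] [ 453.8 -285.6   75. ]
clip_stand 0.8 [351.2 228.5] [553.6   1.1   0. ]
clips 0.67 [354.8 221.8] [555.6  -0.4  75. ]
lane 0.64 [483.2 237.8] [ 522.4 -318.8    0. ]
bed 0.97 [487.1 261.7] [ 460.8 -308.3   37. ]
rail 0.78 [487.6 237.2] [ 520.7 -321.6   20. ]
knob_grip 0.56 [492.1 214.9] [ 559.5 -305.1   96. ]
roller_center 0.6 [476.6 214.2] [ 570.5 -287.    53. ]
cradle 0.89 [124.6 195.1] [650.9 550.9   0. ]
cradle 0.75 [210.8 244.8] [522.8 338.8   0. ]
cradle 0.75 [231.6 324.9] [333.1 288.9   0. ]
bottle_a_mid 0.88 [309.8 273.9] [443.6 103.7  45. ]
bottle_a_mid 0.71 [354.4 220.4] [564.6  -2.8  45. ]
bottle_b_mid 0.88 [262.6 154.5] [729.3 208.3  45. ]
tube_rack_mid 0.69 [437.9 149.8] [ 731.5 -210.3   45. ]
vial_mid 0.48 [449.3 251.1] [ 486.6 -217.7   49. ]
scene [1344.9  178.5 1193.1] 0.0009776631305616291
bar_center 0.96 [269.7 245.2] [559.1   4.4  75. ]
clip_stand 0.75 [270.3 261.9] [553.7   0.3   0. ]
clip_stand 0.73 [133.  226.1] [ 477.5 -345.3    0. ]
clips 0.62 [267.9 245.6] [560.5   0.5  75. ]
lane 0.76 [137.8 240.7] [ 519.6 -322.5    0. ]
lane 0.42 [131.7 230.1] [ 489.7 -345.3    0. ]
bed 0.76 [147.3 215.1] [ 469.2 -303.7   37. ]
rail 0.92 [133.9 234.5] [ 516.4 -327.9   20. ]
knob_grip 0.86 [133.1 227.8] [ 552.  -301.7   96. ]
knob_grip 0.48 [270.3 263.4] [621.2  15.1  96. ]
roller_center 0.63 [142.2 243.8] [ 563.9 -288.1   53. ]
cradle 0.86 [401.9 198.9] [336.8 305.3   0. ]
cradle 0.73 [409.7 261.3] [525. 324.   0.]
cradle 0.57 [510.6 315.5] [650.5 544.3   0. ]
cradle 0.4 [132.1 228.8] [ 485.8 -345.4    0. ]
bottle_b_mid 0.84 [359.6 329.1] [735.3 213.9  45. ]
tube_rack_mid 0.66 [161.1 309.8] [ 724.5 -208.1   45. ]
vial_mid 0.72 [176.8 220. ] [ 486.9 -226.2   49. ]
1.4
```

Run:
```python
import cv2
im=cv2.imread('pics/top0.png')
cv2.imwrite('pics/top0c.png',cv2.resize(im[110:370,90:550],(796,450),interpolation=cv2.INTER_CUBIC))
s=cv2.imread('pics/scene0.png')
cv2.imwrite('pics/scene0c.png',cv2.resize(s[150:450,50:600],(800,436),interpolation=cv2.INTER_CUBIC))
```

```text
(no output)
```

View pics/top0c.png

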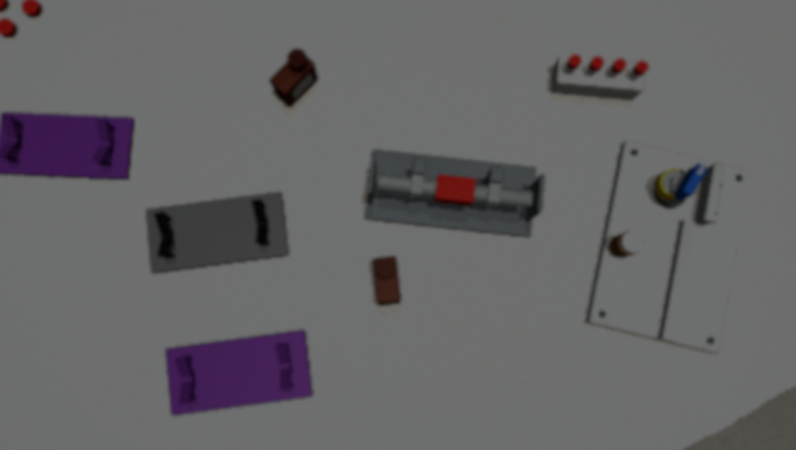

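View pics/scene0c.png

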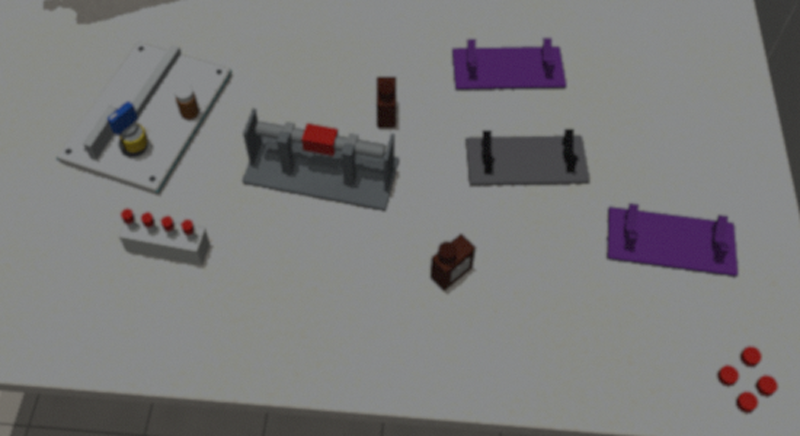

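The top crop shows the bar in the clip stand at (455,190), clips opening downward towards the robot (world -x). The lane is at right, with its knob at (690,182). Three things are cradle-shaped: purple (65,145), grey (217,232) and purple (238,372). The grey one matches the description, and this enlarged crop confirms its colour. Its position is about (523,330).

```bash
cat > fit.py <<'E'
from h import *
from scipy.optimize import minimize
np.set_printoptions(precision=1,suppress=True)
def corners(b): 
    return np.array([[x,y,z] for x in b[:2] for y in b[2:4] for z in b[4:]],float)
M=dict(lane=([(-165,95,-75,105,0,20)],(520,-320,-.19)),
 cradle=([(-45,45,-95,95,0,10)],(523,331,.1)),
 bar_center=([(-11,11,-100,100,64,86),(-16,16,-25,25,59,91)],(556,0,-.09)),
 clip_stand=([(-40,60,-116,116,0,10),(12,33,-58,-42,0,98),(12,33,42,58,0,98),(-20,30,-112,-106,0,98),(-20,30,106,112,0,98)],(556,0,-.09)),
 bottle_a_mid=([(-30,30,-16,16,0,60)],(443,104,0.)))
def pts(b,p):
    c,s=np.cos(p[2]),np.sin(p[2]);C=corners(b);C[:,:2]=C[:,:2]@np.array([[c,s],[-s,c]])+p[:2];return C
F={c:grab(c) for c in ('top','scene')}
def masks(n,c,p0):
    want=proj(F[c],[p0[0],p0[1],20]);R=optics.cut_out(n,c)
    R=[r for r in R if np.hypot((r['extent'][0]+r['extent'][2])/2-want[0],(r['extent'][1]+r['extent'][3])/2-want[1])<25]
    return R[0]['pixels'] if R else None
for n,(B,p0) in M.items():
    ms={c:masks(n,c,p0) for c in F}; 
    for use in (['top'],['scene'],['top','scene']):
        if any(ms[c] is None for c in use): print(n,use,'none');continue
        def cost(q):
            p=(q[0],q[1],q[2]/100);t=0
            for c in use:
                im=np.zeros((480*4,640*4),np.uint8)
                for b in B:
                    P=np.array([proj(F[c],x) for x in pts(b,p)])*4+1.5
                    cv2.fillConvexPoly(im,cv2.convexHull(np.round(P).astype(np.int32)),1)
                im=cv2.resize(im*255,(640,480),interpolation=cv2.INTER_AREA)/255.;m=ms[c]
                t+=np.abs(im-m).sum()/m.sum()
            return t
        x0=np.array([p0[0],p0[1],p0[2]*100])
        r=minimize(cost,x0,method='Nelder-Mead',options=dict(initial_simplex=np.vstack([x0,x0+[6,0,0],x0+[0,6,0],x0+[0,0,5]]),maxiter=90))
        print(n,use,r.x[:2],'yaw deg',np.degrees(r.x[2]/100),'cost',r.fun)
s=readout.get_state();print(s['t'],s['ee_pos'],s['tool_rot'])
w=grab('wrist','w0');print(w['position'],w['rotation'])
E
python3 fit.py
```

```text
lane ['top'] [ 518.1 -318.5] yaw deg -15.389754066556609 cost 0.11327739881414717
lane ['scene'] [ 516.7 -317.3] yaw deg -15.623756783251435 cost 0.16609803295320044
lane ['top', 'scene'] [ 517.3 -318.6] yaw deg -15.232265413475712 cost 0.28091009833650976
cradle ['top'] [524.4 328. ] yaw deg 5.662321825508472 cost 0.039245801826573695
cradle ['scene'] [524.4 328.9] yaw deg 7.284049873787849 cost 0.06753781209562801
cradle ['top', 'scene'] [524.3 327.5] yaw deg 6.554912686830887 cost 0.10796213167291953
bar_center ['top'] none
bar_center ['scene'] [562.3   6.6] yaw deg -10.715370258786766 cost 0.6486181139122315
bar_center ['top', 'scene'] none
clip_stand ['top'] [560.9   6.3] yaw deg -7.81131920632909 cost 0.29025977537812553
clip_stand ['scene'] [560.    5.8] yaw deg -7.543192388548908 cost 0.16813661445764613
clip_stand ['top', 'scene'] [560.7   6.3] yaw deg -7.853926599875771 cost 0.45977717003492014
bottle_a_mid ['top'] [447.8  98.3] yaw deg 5.305030817911742 cost 0.09514963880288957
bottle_a_mid ['scene'] [446.4  96.9] yaw deg 4.640520111297254 cost 0.027466761352428298
bottle_a_mid ['top', 'scene'] [446.3  97.2] yaw deg 4.666291769204519 cost 0.13411449086676924
2.0 [ 212.1 -507.5  231.3] [[ 0.9  0.4  0. ]
 [ 0.4 -0.9 -0. ]
 [ 0.   0.  -1. ]]
[ 289.5 -475.7  374.9] [[ 0.4 -0.9 -0.3]
 [-0.9 -0.4 -0.1]
 [-0.   0.3 -0.9]]
```

>>> carry_out --increments '[348,507,-31,0,0,1.0385,85,348,507,-31,0,0,1.0385,85,348,507,-31,0,0,1.0385,85,348,507,-31,0,0,1.0385,85,348,507,-31,0,0,1.0385,85,348,507,-31,0,0,1.0385,85,348,507,-31,0,0,1.0385,85,348,507,-31,0,0,1.0385,85]' --squeeze 100

```text
t: 3.05
ee_pos: [495.7, -94.5, 206.4]
tool_rot: [[0.137, 0.991, 0.001], [0.991, -0.137, -0.001], [-0.001, 0.001, -1.0]]
force: [1.2, -0.9, -0.1]
finger_gap: 84.8
grasp_force: 0.0
```

>>> carry_out --increments '[60,90,-6,0,0,0,85,60,90,-6,0,0,0,85,60,90,-6,0,0,0,85,60,90,-6,0,0,0,85]'

```text
t: 3.55
ee_pos: [554.4, -6.6, 199.9]
tool_rot: [[0.136, 0.991, -0.001], [0.991, -0.136, -0.001], [-0.001, -0.001, -1.0]]
force: [0.3, -1.0, 0.4]
finger_gap: 84.8
grasp_force: 0.0
```

```bash
cat > w.py <<'E'
import sys
from h import *
np.set_printoptions(precision=1,suppress=True)
names=dict(a.split(':') for a in sys.argv[2:])
f=grab('wrist',sys.argv[1]);s=readout.get_state()
print(s['t'],s['ee_pos'],'yheading',np.degrees(np.arctan2(s['tool_rot'][1][1],s['tool_rot'][0][1])),'q',np.array(s['q']))
for n,z in names.items():
    for r in optics.pinpoint(n,'wrist')[:2]: print(n,round(r['p'],2),np.array(r['xy']),at(f,r['xy'],float(z)))
E
python3 w.py w1 bar_center:75 clips:75 clip_stand:0
```

```text
3.6 [554.3  -7.5 200. ] yheading -7.941626402885453 q [ 19.7  21.9 -28.2  88.   10.7  72.8 -17.9]
bar_center 0.68 [340.1 212.1] [564.   3.  75.]
```

View pics/w1.png

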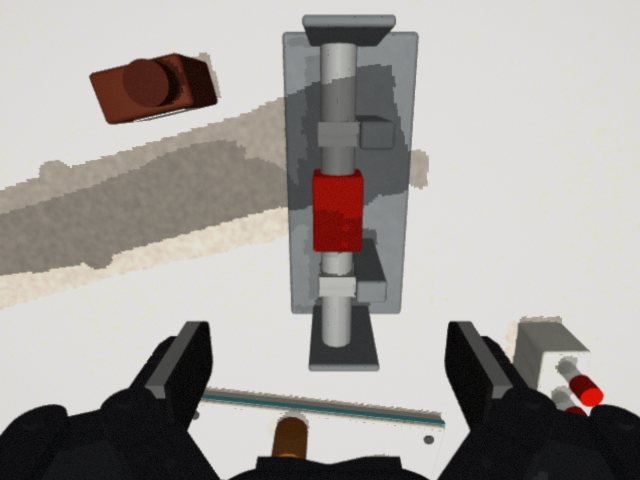

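The wrist picture shows the bar upright in the image, the red grip at (338,210), the clips at (338,134) and (338,287), and the posts to the right. The yaw matches.

Run:
```python
from h import *
np.set_printoptions(precision=1,suppress=True)
f=grab('wrist')
for n,uv,z in [('griptop far',(338,171),91),('gripL',(314,200),91),('gripR',(362,200),91),('clip far',(338,134),89),('clip near',(338,287),89),('bar far',(338,44),80),('bar near',(337,346),80)]: print(n,at(f,uv,z))
```

```text
griptop far [566.2  32.1  91. ]
gripL [548.9  16.1  91. ]
gripR [578.7  12.   91. ]
clip far [569.1  53.7  89. ]
clip near [555.9 -46.5  89. ]
bar far [575.8 103.1  80. ]
bar near [548.4 -98.3  80. ]
```

>>> carry_out --increments '[6.5,3.5,-50,0,0,0,85,6.5,3.5,-100,0,0,0,85,6.5,3.5,-135,0,0,0,85,6.5,3.5,-146,0,0,0,85,6.5,3.5,-146,0,0,0,85,6.5,3.5,-146,0,0,0,85]'

```text
t: 4.55
ee_pos: [562.9, -2.3, 56.1]
tool_rot: [[0.136, 0.991, 0.004], [0.991, -0.136, 0.0], [0.001, 0.004, -1.0]]
force: [-0.3, 0.9, 0.5]
finger_gap: 85.0
grasp_force: 0.0
```

>>> carry_out --increments '[-1.5,-1.5,-1,0,0,0,30,-1.5,-1.5,-1,0,0,0,20,-1.5,-1.5,-1,0,0,0,20,-1.5,-1.5,-1,0,0,0,20,-1.5,-1.5,-1,0,0,0,20,-1.5,-1.5,-1,0,0,0,20]' --squeeze 110

```text
t: 5.3
ee_pos: [560.0, -3.8, 53.3]
tool_rot: [[0.136, 0.991, 0.001], [0.991, -0.136, -0.0], [-0.0, 0.001, -1.0]]
force: [-1.0, -0.9, 2.1]
finger_gap: 31.0
grasp_force: 108.4
```

>>> carry_out --increments '[-5,0.7,0,0,0,0,20,-10,1.4,0,0,0,0,20,-15,2.1,0,0,0,0,20,-20,2.8,0,0,0,0,20,-28,3.9,0,0,0,0,20,-38,5.3,0,0,0,0,20,-48,6.6,0,0,0,0,20,-48,6.6,0,0,0,0,20]'

```text
t: 6.3
ee_pos: [510.5, 3.0, 53.2]
tool_rot: [[0.135, 0.991, -0.001], [0.991, -0.135, -0.0], [-0.0, -0.001, -1.0]]
force: [0.5, -0.0, -2.8]
finger_gap: 30.9
grasp_force: 117.0
```

```bash
python3 w.py w2 bar_center:75 clips:75
```

```text
6.35 [511.5   2.8  53.3] yheading -7.797756795999114 q [ 18.6  26.  -26.9 105.2  14.6  52.1 -22.8]
bar_center 0.7 [328.3 342.6] [511.5   7.3  75. ]
clips 0.96 [481.5 330.2] [563.2   5.2  75. ]
```

View pics/w2.png

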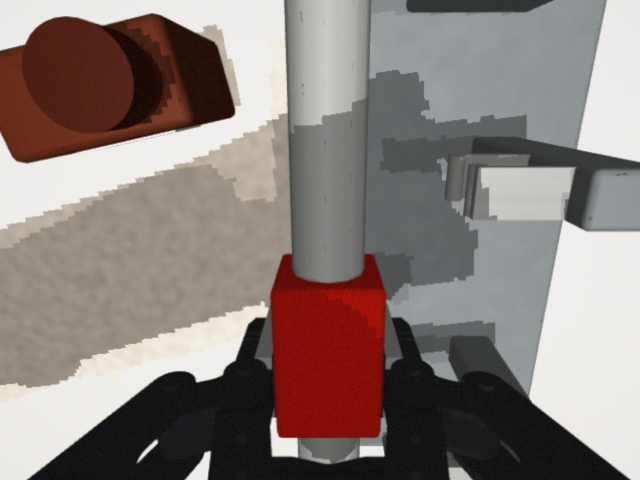

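The bar is out of the clips, held and aligned: grip at (328,345), with the clip jaws empty at (480,190).

>>> carry_out --increments '[0,0,60,0,0,0,20,-5,-10,105,0,0,-0.1,20,-20,-55,105,0,0,-0.28,20,-35,-100,105,0,0,-0.46,20,-50,-145,105,0,0,-0.64,20,-65,-190,105,0,0,-0.82,20,-80,-235,105,0,0,-1.0,20,-95,-280,105,0,0,-1.18,20]'

```text
t: 7.45
ee_pos: [416.5, -278.7, 158.3]
tool_rot: [[0.969, 0.246, 0.001], [0.246, -0.969, -0.0], [0.001, 0.001, -1.0]]
force: [0.2, -0.8, -4.4]
finger_gap: 31.2
grasp_force: 117.0
```

>>> carry_out --increments '[-5,-12,0,0,0,-0.18,20,-5,-12,0,0,0,-0.36,20,-5,-12,0,0,0,-0.52,20,-5,-12,0,0,0,-0.52,20,-5,-12,0,0,0,-0.52,20]'

```text
t: 8.07
ee_pos: [411.9, -289.0, 158.1]
tool_rot: [[0.966, -0.26, 0.0], [-0.26, -0.966, -0.0], [0.0, -0.0, -1.0]]
force: [0.5, -0.3, -4.2]
finger_gap: 30.8
grasp_force: 117.0
```

```bash
python3 w.py w3 bar_center:171 knob_grip:96 roller_center:66 rail:20 bed:37
```

```text
8.125 [ 411.8 -289.1  158.1] yheading -105.09388319784357 q [ 36.7  15.7  -4.4 100.2   1.3  64.1 -73.2]
bar_center 0.87 [331.4 344.5] [ 410.2 -290.2  171. ]
```

View pics/w3.png

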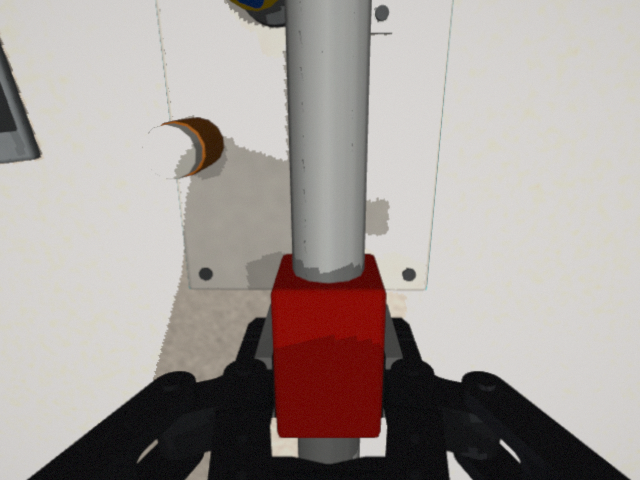

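The bar hides the bed, but the deck shows: near corners at (189,289) and (427,290), side edges up to (157,0) and (453,0), and the knob and roller at (262,5).

Run:
```python
from h import *
np.set_printoptions(precision=1,suppress=True)
f=grab('wrist')
P={n:at(f,uv,20) for n,uv in dict(A=(189,289),B=(427,290),C=(165,70),D=(447,70)).items()}
for n in P: print(n,P[n])
w=P['B']-P['A'];print('width',np.linalg.norm(w),'yaw',np.degrees(np.arctan2(-w[0],w[1]))-180)
for a,b in ('AC','BD'):
    d=P[b]-P[a];print(a+b,np.degrees(np.arctan2(d[1],d[0])))
for z,uv in ((187.5,(328,256)),(182,(329,20)),(182,(329,240))): print('bar',uv,at(f,uv,z))
c=np.radians(-15.3);R=np.array([[np.cos(c),-np.sin(c)],[np.sin(c),np.cos(c)]])
print('origin from A',P['A'][:2]-R@[-165,105],'B',P['B'][:2]-R@[-165,-75])
```

```text
A [ 389.1 -175.1   20. ]
B [ 341.4 -347.6   20. ]
C [ 535.5 -216.7   20. ]
D [ 489.1 -388.3   20. ]
width 179.0179399635115 yaw -15.466853788023172
AC -15.862938511253988
BD -15.38214504050521
bar (328, 256) [ 450.  -299.9  187.5]
bar (329, 20) [ 511.  -316.7  182. ]
bar (329, 240) [ 452.9 -301.   182. ]
origin from A [ 520.6 -319.9] B [ 520.3 -318.8]
```

Run:
```python
from h import *
np.set_printoptions(precision=1,suppress=True)
f=grab('wrist');s=readout.get_state();T=np.array(s['ee_pos'])
c=np.radians(-15.1);R=np.array([[np.cos(c),-np.sin(c)],[np.sin(c),np.cos(c)]])
for uv,z in (((328,290),195.8),((328,257),163.8),((328,436),195.8),((272,300),195.8),((385,300),195.8),((290,100),179.8),((367,100),179.8)): print(uv,R.T@(at(f,uv,z)-T)[:2])
```

```text
(328, 290) [32.7 -0.4]
(328, 257) [30.2 -0.4]
(328, 436) [-19.4  -0.3]
(272, 300) [29.5 15.6]
(385, 300) [ 29.5 -16.7]
(290, 100) [83.5 10.1]
(367, 100) [ 83.5 -11.4]
```

>>> carry_out --increments '[3.3,5,-40,0,0,-0.007,20,3.3,5,-80,0,0,-0.007,20,3.3,5,-105,0,0,-0.007,20,3.3,5,-118,0,0,-0.007,20,3.3,5,-123,0,0,-0.007,20,3.3,5,-123,0,0,-0.007,20]'

```text
t: 9.22
ee_pos: [415.6, -284.6, 35.7]
tool_rot: [[0.963, -0.269, 0.001], [-0.269, -0.963, -0.001], [0.001, 0.0, -1.0]]
force: [0.3, 0.5, -3.3]
finger_gap: 30.9
grasp_force: 117.1
```

```bash
python3 w.py w4 bar_center:56 knob_grip:96 roller_center:66 rail:60 bed:37
```

```text
9.275 [ 415.9 -284.8   36.1] yheading -105.61859358598474 q [ 35.8  24.2  -4.2 108.    2.3  47.8 -75.3]
bar_center 0.66 [328.9 342.9] [ 419.3 -286.3   56. ]
rail 0.72 [364.4  20. ] [ 512.1 -321.7   60. ]
```

View pics/w4.png

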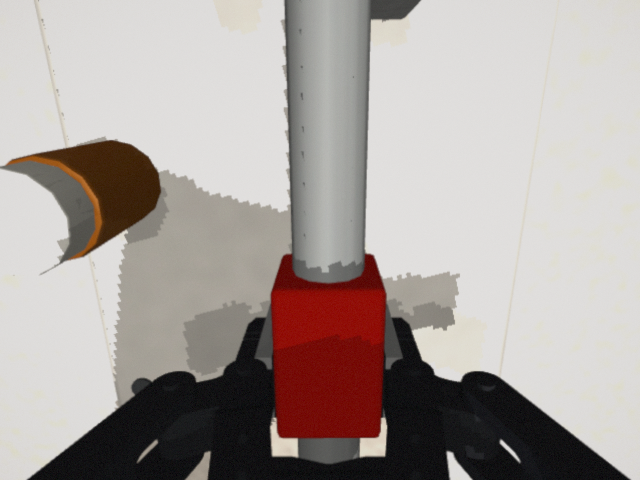

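The picture shows the bar over the bed, the rail end at (395,10) right of the bar tip, the vial at (110,195) clear, and the deck edges at the left, (38,0)–(105,320), and right, (558,20)–(500,375).

Run:
```python
from h import *
np.set_printoptions(precision=1,suppress=True)
f=grab('wrist');s=readout.get_state();T=np.array(s['ee_pos'])
c=np.radians(-15.6);R=np.array([[np.cos(c),-np.sin(c)],[np.sin(c),np.cos(c)]])
for uv,z in (((38,0),20),((105,320),20),((558,20),20),((500,375),20),((405,20),20),((420,0),20),((405,20),60),((372,20),20),((290,100),57.8),((367,100),57.8)): print(uv,z,R.T@(at(f,uv,z)-T)[:2])
```

```text
(38, 0) 20 [115.   97.4]
(105, 320) 20 [-7.3 96.7]
(558, 20) 20 [109.2 -79.4]
(500, 375) 20 [-36.  -79.2]
(405, 20) 20 [109.5 -26.9]
(420, 0) 20 [115.5 -31.6]
(405, 20) 60 [103.1 -20.3]
(372, 20) 20 [109.5 -15.6]
(290, 100) 57.8 [83.7 10.2]
(367, 100) 57.8 [ 83.7 -11.3]
```

>>> carry_out --increments '[0,0,-3,0,0,0,20,10,-2.8,-3,0,0,0,20,20,-5.6,-3,0,0,0,20,30,-8.4,-3,0,0,0,20,40,-11.2,-3,0,0,0,20,50,-14,-3,0,0,0,20,59.7,-16.7,-3,0,0,0,20,59.7,-16.7,-3,0,0,0,20]'

```text
t: 10.58
ee_pos: [475.8, -301.0, 32.2]
tool_rot: [[0.963, -0.269, 0.001], [-0.269, -0.963, -0.0], [0.001, -0.0, -1.0]]
force: [0.7, 0.8, -3.7]
finger_gap: 31.0
grasp_force: 117.1
```

>>> carry_out --increments '[0,0,-0.6,0,0,0,20,0,0,-1.2,0,0,0,20,0,0,-1.2,0,0,0,20]'

```text
t: 10.95
ee_pos: [474.2, -300.8, 30.8]
tool_rot: [[0.963, -0.269, -0.001], [-0.269, -0.963, 0.0], [-0.001, -0.0, -1.0]]
force: [0.7, -0.3, -3.2]
finger_gap: 30.9
grasp_force: 117.1
```

>>> carry_out --increments '[0,0,-0.5,0,0,0,20,0,0,-1.0,0,0,0,20,0,0,-1.5,0,0,0,20,0,0,-1.5,0,0,0,20]'

```text
t: 11.45
ee_pos: [474.6, -300.8, 29.4]
tool_rot: [[0.963, -0.269, -0.0], [-0.269, -0.963, 0.0], [-0.0, -0.0, -1.0]]
force: [0.6, -0.6, -4.1]
finger_gap: 30.9
grasp_force: 117.1
```

>>> carry_out --increments '[0,0,-0.5,0,0,0,20,0,0,-1.0,0,0,0,20,0,0,-1.5,0,0,0,20,0,0,-1.5,0,0,0,20]'

```text
t: 11.95
ee_pos: [474.6, -300.9, 27.9]
tool_rot: [[0.963, -0.269, -0.0], [-0.269, -0.963, 0.0], [-0.0, 0.0, -1.0]]
force: [0.3, 0.1, -3.2]
finger_gap: 30.9
grasp_force: 117.1
```

>>> carry_out --increments '[0,0,-0.5,0,0,0,20,0,0,-1.0,0,0,0,20,0,0,-1.5,0,0,0,20,0,0,-1.5,0,0,0,20]'

```text
t: 12.45
ee_pos: [474.7, -300.9, 27.0]
tool_rot: [[0.963, -0.269, 0.0], [-0.269, -0.963, -0.0], [0.0, 0.0, -1.0]]
force: [-1.9, 1.5, 1.5]
finger_gap: 30.8
grasp_force: 117.3
```

Run:
```python
from h import *
np.set_printoptions(precision=1,suppress=True)
s=readout.get_state();print(s['ee_pos'],s['force'],s['torque'])
S=grab('scene');T=grab('top');s=readout.get_state();print(s['ee_pos'],s['force'])
im=np.hstack([cv2.resize(S['image'][170:290,80:230],(400,320),interpolation=3),cv2.resize(T['image'][180:300,420:570],(400,320),interpolation=3)])
cv2.imwrite('pics/st5.png',im[:,:,::-1])
```

```text
[ 474.7 -300.9   27. ] [-1.9  1.5  1.5] [0.2 0.3 0.1]
[ 474.7 -300.9   26.9] [-2.9  2.   1.8]
```

View pics/st5.png

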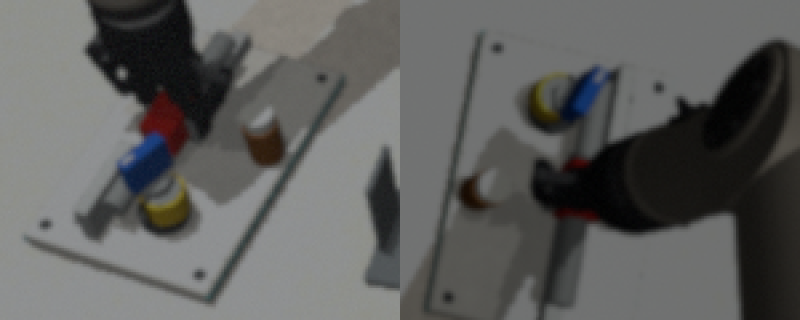

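The bar is seated on the bed: the contact force is up and the red grip sits by the knob with the bar tip between roller and rail. I'll release and lift.

>>> carry_out --increments '[0,0,0,0,0,0,50,0,0,0,0,0,0,56,0,0,0,0,0,0,56,0,0,0,0,0,0,56,0,0,30,0,0,0,56,0,0,80,0,0,0,56,0,0,130,0,0,0,70,0,0,173,0,0,0,85]'

```text
t: 13.55
ee_pos: [475.0, -301.0, 201.6]
tool_rot: [[0.963, -0.269, 0.001], [-0.269, -0.963, -0.001], [0.002, 0.0, -1.0]]
force: [1.3, 0.2, -0.8]
finger_gap: 84.7
grasp_force: 0.0
```

```bash
python3 w.py w6 bar_center:53 knob_grip:96 roller_center:53 rail:20 bed:37
```

```text
13.6 [ 478.2 -302.9  208.1] yheading -105.62664903236687 q [ 33.9  20.   -4.4  86.9   1.6  72.4 -76.3]
bar_center 0.64 [331.9 210.8] [ 480.4 -305.9   53. ]
knob_grip 0.86 [280.4 101.9] [ 561.3 -297.2   96. ]
roller_center 0.96 [270.9  97.8] [ 566.5 -287.3   53. ]
rail 0.86 [341.9 148.4] [ 517.8 -324.6   20. ]
bed 0.36 [340.9 149.2] [ 519.5 -323.7   37. ]
```

View pics/w6.png

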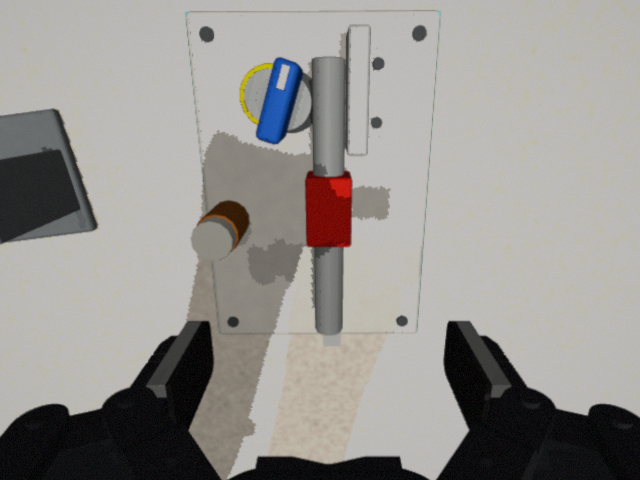

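The picture shows the bar tip between the yellow roller (rim at (243,95)) and the rail (358,90). The blue wing runs (269,138)–(287,62) about its axis at (280,102), and the vial at (220,230) is untouched.

Run:
```python
from h import *
np.set_printoptions(precision=1,suppress=True)
f=grab('wrist');T=np.array(readout.get_state()['ee_pos']);print(T)
hsv=cv2.cvtColor(f['image'],cv2.COLOR_RGB2HSV);m=cv2.inRange(hsv,(105,120,60),(130,255,255))
n,l,st,ce=cv2.connectedComponentsWithStats(m);i=1+st[1:,4].argmax()
c=cv2.findContours((l==i).astype(np.uint8),0,2)[0][0];h=cv2.convexHull(c)[:,0]
P=np.array([at(f,p,113)[:2] for p in h],np.float32);r=cv2.minAreaRect(P);print('rect',r)
B=cv2.boxPoints(r);e=max([B[1]-B[0],B[2]-B[1]],key=np.linalg.norm);print('wing heading',np.degrees(np.arctan2(e[1],e[0])))
o=np.array([520,-319.3]);c=np.radians(-15.5);R=np.array([[np.cos(c),-np.sin(c)],[np.sin(c),np.cos(c)]])
L=lambda uv,z: R.T@(at(f,uv,z)[:2]-o)
for nm,uv,z in (('rail face top near',(347,150),60),('rail face top far',(349,28),60),('barL',(312,100),53),('barR',(346,100),53),('bar tip',(329,60),53),('bar tail',(329,333),53),('rollerL',(239,97),66),('corner',(187,12),20),('corner',(440,12),20),('c',(219,333),20),('c',(417,333),20)): print(nm,L(uv,z))
```

```text
[ 473.6 -300.3  197.6]
rect ((560.89453125, -298.1177062988281), (15.513993263244629, 42.825870513916016), 56.728065490722656)
wing heading -33.271984
rail face top near [ 1.1 -7.1]
rail face top far [74.3 -7.4]
barL [32.8 16.1]
barR [32.8 -6.3]
bar tip [57.   4.9]
bar tail [-144.1    5.1]
rollerL [34.7 61.6]
corner [ 89.7 102.5]
corner [ 89.4 -71.6]
c [-164.3  103.4]
c [-164.6  -73.5]
```

>>> carry_out --increments '[12,0.5,-10,0,0,0.18,85,24,1,-20,0,0,0.36,85,36,1.5,-30,0,0,0.54,85,48,2,-40,0,0,0.72,85,60,2.5,-40,0,0,0.9,85,72,2.8,-40,0,0,1.08,85,84,3,-40,0,0,1.26,85,86.5,3.1,-40,0,0,1.44,85]'

```text
t: 14.9
ee_pos: [561.0, -296.8, 157.2]
tool_rot: [[0.386, 0.922, -0.003], [0.922, -0.386, 0.002], [0.001, -0.003, -1.0]]
force: [-0.5, 0.0, 0.8]
finger_gap: 85.0
grasp_force: 0.0
```

>>> carry_out --increments '[0,0,0,0,0,0.18,85,0,0,0,0,0,0.36,85,0,0,0,0,0,0.54,85,0,0,0,0,0,0.72,85,0,0,0,0,0,0.9,85,0,0,0,0,0,1.08,85,0,0,0,0,0,1.26,85,0,0,0,0,0,1.393,85]'

```text
t: 15.9
ee_pos: [560.2, -297.4, 157.4]
tool_rot: [[-0.838, 0.545, -0.003], [0.545, 0.838, 0.002], [0.004, -0.0, -1.0]]
force: [-0.4, 0.2, 0.6]
finger_gap: 85.1
grasp_force: 0.0
```

>>> carry_out --increments '[0,0,0,0,0,0,60,0,0,0,0,0,0,60,0,0,0,0,0,0,60]'

```text
t: 16.27
ee_pos: [561.0, -297.7, 159.1]
tool_rot: [[-0.835, 0.55, -0.001], [0.55, 0.835, 0.0], [0.001, -0.0, -1.0]]
force: [-0.0, -0.6, 0.2]
finger_gap: 60.1
grasp_force: 0.0
```

```bash
python3 w.py w7 knob_grip:96 roller_center:53
```

```text
16.325 [ 561.1 -297.7  159.3] yheading 56.65918714651101 q [ 49.4  35.3 -37.7  77.3  21.5  74.6  67.9]
knob_grip 0.88 [333.  263.7] [ 563.3 -296.4   96. ]
roller_center 0.56 [348.1 236.4] [ 567.7 -287.3   53. ]
```

>>> carry_out --increments '[0.5,0,-40,0,0,0,60,0.5,0,-70,0,0,0,60,0.5,0,-79,0,0,0,60,0.5,0,-79,0,0,0,40,0.5,0,-79,0,0,0,10,0.5,0,-79,0,0,0,5,0.5,0,-79,0,0,0,5,0.5,0,-79,0,0,0,5]' --squeeze 60

```text
t: 17.42
ee_pos: [563.2, -297.6, 82.3]
tool_rot: [[-0.836, 0.549, 0.004], [0.549, 0.836, -0.001], [-0.003, 0.001, -1.0]]
force: [0.1, 1.2, 5.8]
finger_gap: 13.4
grasp_force: 59.9
```

Run:
```python
from h import *
s=readout.get_state();print(s['ee_pos'],s['force'],s['torque'],s['finger_gap'],s['grasp_force'])
f=grab('wrist','w8')
```

```text
[ 563.21809349 -297.62629887   82.33561092] [0.13572055 1.15451175 5.81686234] [ 0.21736624 -0.01875058 -0.10872008] 13.356090898253829 59.88539636135101
```

View pics/w8.png

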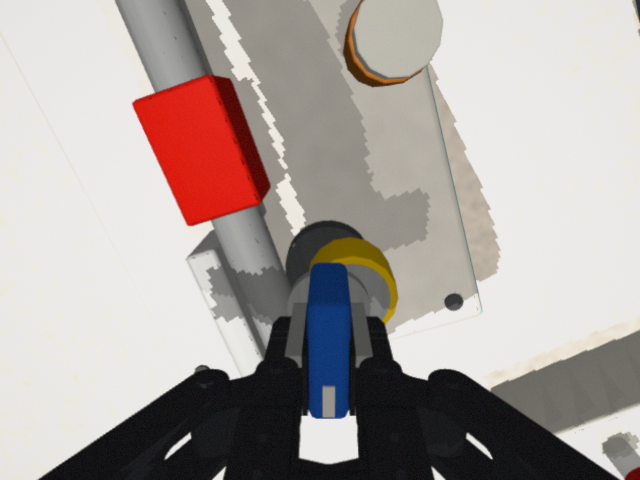

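The pads hold the blue wing at (328,340). I'll turn clockwise, first by about 35°.

>>> carry_out --increments '[-0.5,0,1,0,0,-0.15,5,-0.5,0,1,0,0,-0.3,5,-0.5,0,1,0,0,-0.45,5,-0.5,0,1,0,0,-0.6,5,-0.5,0,1,0,0,-0.61,5,-0.5,0,1,0,0,-0.61,5]'

```text
t: 18.23
ee_pos: [562.2, -298.4, 82.4]
tool_rot: [[-0.372, 0.928, 0.002], [0.928, 0.372, -0.001], [-0.002, 0.002, -1.0]]
force: [2.1, -0.9, 4.4]
finger_gap: 13.2
grasp_force: 59.7
```

```bash
cat > k.py <<'E'
from h import *
np.set_printoptions(precision=2,suppress=True)
f=grab('wrist');s=readout.get_state();R=np.array(s['tool_rot'])
hsv=cv2.cvtColor(f['image'],cv2.COLOR_RGB2HSV);m=cv2.inRange(hsv,(105,120,60),(130,255,255))
n,l,st,ce=cv2.connectedComponentsWithStats(m);i=1+st[1:,4].argmax()
c=cv2.findContours((l==i).astype(np.uint8),0,2)[0][0]
print('t',s['t'],np.array(s['ee_pos']),'F',np.array(s['force']),'M',np.array(s['torque']),'yhead',np.degrees(np.arctan2(R[1,1],R[0,1])),'gap',s['finger_gap'])
print('wing img rect',cv2.minAreaRect(c))
for n,z in (('roller_center',53),('rail',20)):
    for r in optics.pinpoint(n,'wrist')[:1]:print(n,r['p'],at(f,r['xy'],z))
E
python3 k.py
```

```text
t 18.275 [ 562.18 -298.42   82.36] F [ 2.1  -1.17  4.68] M [-0.23 -0.33 -0.07] yhead 21.821489799661034 gap 13.391391143691179
wing img rect ((328.5, 340.0), (154.0, 43.0), 90.0)
roller_center 0.87 [ 570.62 -293.22   53.  ]
```

>>> carry_out --increments '[0,0,0,0,0,-0.05,5,0,0,0,0,0,-0.1,5,0,0,0,0,0,-0.14,5,0,0,0,0,0,-0.14,5]'

```text
t: 18.88
ee_pos: [561.9, -298.5, 82.3]
tool_rot: [[-0.238, 0.971, 0.002], [0.971, 0.238, -0.001], [-0.002, 0.002, -1.0]]
force: [1.3, -1.4, 5.8]
finger_gap: 13.5
grasp_force: 60.0
```

```bash
python3 k.py
```

```text
t 18.925 [ 561.9  -298.51   82.34] F [ 2.58 -1.66  5.26] M [-0.25 -0.34 -0.11] yhead 13.742033692806768 gap 13.558735028822301
wing img rect ((328.0, 340.5), (155.0, 44.0), 90.0)
roller_center 0.56 [ 570.73 -295.67   53.  ]
```

>>> carry_out --increments '[0,0,0,0,0,-0.03,5,0,0,0,0,0,-0.06,5,0,0,0,0,0,-0.09,5,0,0,0,0,0,-0.09,5]'

```text
t: 19.52
ee_pos: [561.7, -298.5, 82.3]
tool_rot: [[-0.149, 0.989, 0.002], [0.989, 0.149, -0.001], [-0.002, 0.001, -1.0]]
force: [0.6, -1.4, 6.1]
finger_gap: 12.9
grasp_force: 60.0
```

```bash
python3 k.py
```

```text
t 19.575 [ 561.71 -298.54   82.33] F [ 2.8  -0.78  5.49] M [-0.27 -0.24 -0.02] yhead 8.593165511982894 gap 13.134397614853253
wing img rect ((328.0, 340.5), (155.0, 44.0), 90.0)
roller_center 0.95 [ 571.2  -294.94   53.  ]
```

>>> carry_out --increments '[0,0,0,0,0,-0.03,5,0,0,0,0,0,-0.06,5,0,0,0,0,0,-0.06,5]'

```text
t: 20.05
ee_pos: [561.6, -298.6, 82.3]
tool_rot: [[-0.09, 0.996, 0.001], [0.996, 0.09, -0.001], [-0.002, 0.001, -1.0]]
force: [1.3, -0.4, 6.1]
finger_gap: 13.6
grasp_force: 60.0
```

```bash
cat > m.py <<'E'
from h import *
np.set_printoptions(precision=3,suppress=True)
M=[];F=[]
for _ in range(4): optics.grab_frame('wrist');s=readout.get_state();M.append(s['torque']);F.append(s['force'])
R=np.array(s['tool_rot']);print(s['t'],'yhead',np.degrees(np.arctan2(R[1,1],R[0,1])),'M',np.mean(M,0),'F',np.mean(F,0),'j7t',s['joint_torque'][6],'Mz',np.array(M)[:,2])
E
python3 m.py
```

```text
20.25 yhead 5.155118076458509 M [-0.289 -0.154 -0.064] F [ 1.088 -1.043  5.876] j7t 0.05319364950992167 Mz [-0.078 -0.058 -0.032 -0.086]
```

>>> carry_out --increments '[0,0,0,0,0,-0.03,5,0,0,0,0,0,-0.06,5,0,0,0,0,0,-0.06,5]'

```text
t: 20.62
ee_pos: [561.5, -298.6, 82.4]
tool_rot: [[-0.03, 1.0, 0.001], [1.0, 0.03, -0.001], [-0.001, 0.001, -1.0]]
force: [1.8, -1.1, 6.5]
finger_gap: 13.0
grasp_force: 60.1
```

```bash
python3 m.py
```

```text
20.825 yhead 1.7113343577002458 M [-0.293 -0.124 -0.023] F [ 1.325 -0.999  6.412] j7t 0.04921081359498203 Mz [ 0.02  -0.05  -0.027 -0.032]
```

>>> carry_out --increments '[0,0,0,0,0,-0.03,5,0,0,0,0,0,-0.06,5,0,0,0,0,0,-0.06,5]'

```text
t: 21.2
ee_pos: [561.3, -298.6, 82.3]
tool_rot: [[0.03, 1.0, 0.001], [1.0, -0.03, -0.001], [-0.001, 0.001, -1.0]]
force: [0.9, -0.9, 6.8]
finger_gap: 13.0
grasp_force: 60.1
```

```bash
python3 m.py
```

```text
21.4 yhead -1.7260357331733682 M [-0.29  -0.067 -0.056] F [ 0.27  -0.533  6.354] j7t 0.049073126865550876 Mz [-0.07  -0.073 -0.018 -0.063]
```

>>> carry_out --increments '[0,0,0,0,0,-0.03,5,0,0,0,0,0,-0.05,5,0,0,0,0,0,-0.05,5]'

```text
t: 21.78
ee_pos: [561.2, -298.5, 82.3]
tool_rot: [[0.08, 0.997, 0.001], [0.997, -0.08, -0.001], [-0.001, 0.001, -1.0]]
force: [0.7, -1.0, 5.7]
finger_gap: 12.9
grasp_force: 60.1
```

```bash
python3 m.py; python3 k.py
```

```text
21.975 yhead -4.577291537798485 M [-0.268 -0.067  0.004] F [ 0.69  -0.441  6.557] j7t -0.011854071635752916 Mz [ 0.03  -0.018 -0.024  0.029]
t 22.025 [ 561.25 -298.53   82.33] F [ 0.46 -1.72  6.43] M [-0.24 -0.06  0.02] yhead -4.5804578315398015 gap 13.259967157141185
wing img rect ((328.0, 340.5), (153.0, 44.0), 90.0)
roller_center 0.98 [ 570.79 -296.35   53.  ]
```

>>> carry_out --increments '[0,0,0,0,0,-0.03,5,0,0,0,0,0,-0.05,5,0,0,0,0,0,-0.05,5]'

```text
t: 22.5
ee_pos: [561.1, -298.5, 82.3]
tool_rot: [[0.129, 0.992, 0.0], [0.992, -0.129, -0.001], [-0.001, 0.001, -1.0]]
force: [0.2, -2.2, 5.9]
finger_gap: 12.9
grasp_force: 60.1
```

```bash
python3 m.py
```

```text
22.7 yhead -7.4306269911185225 M [-0.178 -0.003  0.096] F [ 0.491 -0.51   6.684] j7t -0.10464885737746954 Mz [0.079 0.112 0.123 0.069]
```

>>> carry_out --increments '[0,0,0,0,0,-0.03,5,0,0,0,0,0,-0.05,5,0,0,0,0,0,-0.05,5]'

```text
t: 23.08
ee_pos: [561.1, -298.5, 82.3]
tool_rot: [[0.178, 0.984, 0.0], [0.984, -0.178, -0.001], [-0.001, 0.0, -1.0]]
force: [0.3, -1.9, 7.2]
finger_gap: 13.0
grasp_force: 60.2
```

```bash
python3 m.py; python3 k.py
```

```text
23.275 yhead -10.272556933656753 M [-0.158  0.021  0.212] F [ 0.119 -0.61   7.166] j7t -0.22407802753150463 Mz [0.157 0.252 0.239 0.199]
t 23.325 [ 561.01 -298.47   82.31] F [ 0.23 -1.02  7.09] M [-0.12 -0.02  0.19] yhead -10.269449186730085 gap 12.858662500054175
wing img rect ((328.0, 340.5), (153.0, 44.0), 90.0)
roller_center 0.63 [ 572.43 -298.42   53.  ]
```

Torque rises steadily past heading about -4°, so the roller has met the bar against the rail. I'll back off to about 1 mm of play.

>>> carry_out --increments '[0,0,0,0,0,0.05,5,0,0,0,0,0,0.1,5,0,0,0,0,0,0.15,5,0,0,0,0,0,0.2,5,0,0,0,0,0,0.231,5,0,0,0,0,0,0.231,5]'

```text
t: 24.18
ee_pos: [561.5, -298.6, 82.3]
tool_rot: [[-0.051, 0.999, 0.001], [0.999, 0.051, -0.001], [-0.001, 0.001, -1.0]]
force: [1.7, -0.9, 5.8]
finger_gap: 13.2
grasp_force: 60.0
```

```bash
python3 m.py;python3 k.py
```

```text
24.375 yhead 2.9357977149152297 M [-0.303 -0.147  0.044] F [ 1.236 -1.135  6.021] j7t -0.04595324280671775 Mz [0.007 0.035 0.079 0.054]
t 24.425 [ 561.48 -298.56   82.33] F [ 1.34 -0.87  5.57] M [-0.24 -0.14  0.04] yhead 2.9381117609929404 gap 13.176373032391732
wing img rect ((328.0, 340.5), (153.0, 44.0), 90.0)
roller_center 0.55 [ 572.56 -296.79   53.  ]
```

>>> carry_out --increments '[0,0,0,0,0,0,40,0,0,0,0,0,0,60,0,0,0,0,0,0,60,0,0,30,0,0,0,60,0,0,70,0,0,0,60,-15,0,100,0,0,-0.18,60,-30,0,118,0,0,-0.36,60,-45,-1,118,0,0,-0.54,60]'

```text
t: 25.52
ee_pos: [516.8, -298.8, 201.4]
tool_rot: [[0.475, 0.88, 0.003], [0.88, -0.475, -0.001], [0.0, 0.003, -1.0]]
force: [-0.7, -0.4, -0.2]
finger_gap: 60.3
grasp_force: 0.0
```

>>> carry_out --increments '[-15,0,0,0,0,-0.18,60,-30,-1,0,0,0,-0.36,60,-42,-1.5,0,0,0,-0.54,60,-42,-1.5,0,0,0,-0.72,60,-42,-1.5,0,0,0,-0.9,60,-42,-1.5,0,0,0,-1.08,60,-42,-1.5,0,0,0,-1.26,60,-42,-1.5,0,0,0,-1.354,60]'

```text
t: 26.52
ee_pos: [473.9, -299.8, 199.0]
tool_rot: [[0.962, -0.272, -0.001], [-0.272, -0.962, 0.001], [-0.001, -0.0, -1.0]]
force: [0.4, -0.0, 0.0]
finger_gap: 60.0
grasp_force: 0.0
```

>>> carry_out --increments '[0,0,0,0,0,0,60,0,0,0,0,0,0,60,0,0,0,0,0,0,60]'

```text
t: 26.9
ee_pos: [474.1, -300.2, 199.3]
tool_rot: [[0.963, -0.268, -0.0], [-0.268, -0.963, 0.0], [-0.0, -0.0, -1.0]]
force: [0.5, 0.1, 0.7]
finger_gap: 60.2
grasp_force: 0.0
```

```bash
python3 w.py w9 bar_center:53 knob_grip:96 roller_center:53 rail:20
python3 - <<'E'
from h import *
im=cv2.imread('pics/w9.png');cv2.imwrite('pics/w9c.png',cv2.resize(im[0:360,170:460],(640,794),interpolation=3)[:600])
E
```

```text
26.95 [ 474.1 -300.2  199.4] yheading -105.58189050999414 q [ 34.5  20.4  -5.2  87.7   1.9  72.  -76.6]
bar_center 0.89 [330.7 212. ] [ 479.2 -303.9   53. ]
knob_grip 0.71 [279.1 100.7] [ 561. -296.   96.]
knob_grip 0.46 [333.4 144.8] [ 529.3 -319.1   96. ]
roller_center 0.85 [282.2  82.1] [ 572.5 -296.7   53. ]
rail 0.59 [342.4 144.3] [ 519.8 -324.7   20. ]
```

View pics/w9c.png

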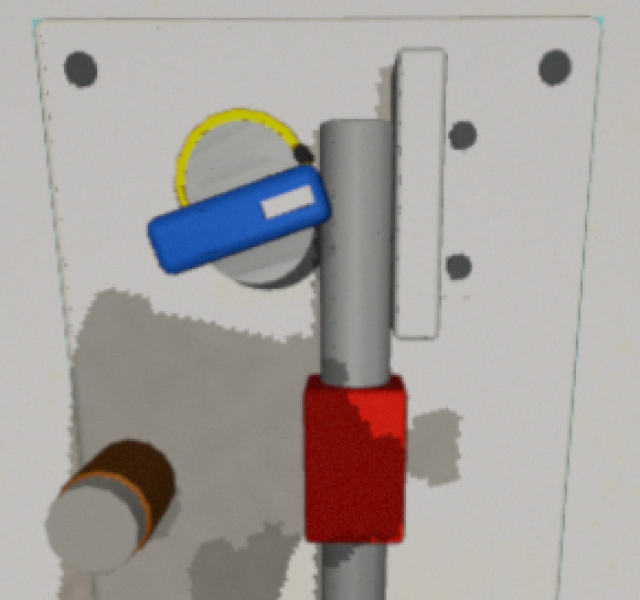

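The wing now lies about 72° clockwise from the lane, with the roller close beside the bar at crop (320,200). The rail at (395,200) is just on the bar's other side, and the vial and bar have not been disturbed.

Run:
```python
from h import *
np.set_printoptions(precision=2,suppress=True)
f=grab('wrist');T=np.array(readout.get_state()['ee_pos']);print(T)
c=np.radians(-15.5);R=np.array([[np.cos(c),-np.sin(c)],[np.sin(c),np.cos(c)]]);o=np.array([520,-319.3])
L=lambda uv,z:R.T@(at(f,uv,z)[:2]-o)
print('TCP lane',R.T@(T[:2]-o))
g=cv2.GaussianBlur(cv2.cvtColor(f['image'],cv2.COLOR_RGB2GRAY).astype(float),(3,7),0)
def edge(r,a,b,sgn):
    d=np.diff(g[r,a:b])*sgn;i=int(d.argmax());
    k=0 if i in(0,len(d)-1) else .5*(d[i-1]-d[i+1])/(d[i-1]-2*d[i]+d[i+1]); return a+i+.5+k
for r in (70,110,130,150,270,290,310): 
    l,rr=edge(r,305,325,-1),edge(r,338,350,1);print(r,l,rr,'mid',L(((l+rr)/2,r),53),'rail',L((edge(r,346,353,1),r),60) if r<150 else '')
m=cv2.inRange(cv2.cvtColor(f['image'],cv2.COLOR_RGB2HSV),(0,150,50),(8,255,255));ys,xs=np.where(m);k=(ys>150)&(ys<260);xs=xs[k];ys=ys[k]
for r in (190,210,230): q=xs[ys==r];print('red',r,q.min(),q.max(),L(((q.min()+q.max()+0.)/2,r),69))
```

```text
[ 474.18 -300.3   199.47]
TCP lane [-49.23   6.07]
70 314.07987001881304 348.5 mid [51.99  3.45] rail [51.55 -7.91]
110 310.0889052167524 348.5 mid [27.27  4.77] rail [27.43 -7.97]
130 314.343908251415 348.5 mid [14.32  3.33] rail [14.79 -8.05]
150 314.27391828995 348.5 mid [0.95 3.35] rail 
270 311.942515651679 344.30325079216055 mid [-89.04   5.78] rail 
290 312.9186180422265 343.9404349196344 mid [-105.86    5.57] rail 
310 315.37609978839515 343.6118032786885 mid [-123.27    4.76] rail 
red 190 308 353 [-23.69   4.05]
red 210 308 352 [-37.6    4.39]
red 230 308 352 [-51.98   4.4 ]
```

>>> carry_out --increments '[-0.4,-1.5,-60,0,0,0,60,-0.4,-1.5,-115,0,0,0,60,-0.4,-1.5,-150,0,0,0,60,-0.4,-1.5,-168,0,0,0,60,-0.4,-1.5,-170,0,0,0,60,-0.4,-1.5,-170,0,0,0,60]' --squeeze 25

```text
t: 27.95
ee_pos: [474.4, -302.1, 30.2]
tool_rot: [[0.963, -0.269, 0.001], [-0.269, -0.963, -0.001], [0.001, 0.0, -1.0]]
force: [-0.0, 0.4, -0.5]
finger_gap: 60.0
grasp_force: 0.0
```

```bash
python3 m.py; python3 -c "
from h import *
T=np.array(readout.get_state()['ee_pos']);c=np.radians(-15.5);R=np.array([[np.cos(c),-np.sin(c)],[np.sin(c),np.cos(c)]]);print(T,R.T@(T[:2]-[520,-319.3]))"
```

```text
28.15 yhead -105.62519677464003 M [-0.004 -0.004  0.012] F [ 0.026  0.022 -0.025] j7t 0.0002652029797900468 Mz [-0.026 -0.006  0.069  0.01 ]
[ 474.64205032 -302.28637036   30.65743024] [-48.25499636   4.27346682]
```

>>> carry_out --increments '[0,0,-1,0,0,0,45,0,0,-1,0,0,0,36,0,0,-1,0,0,0,33,0,0,-1,0,0,0,31,0,0,-1,0,0,0,28,0,0,-1,0,0,0,28]'

```text
t: 28.9
ee_pos: [473.8, -301.7, 28.5]
tool_rot: [[0.963, -0.269, -0.0], [-0.269, -0.963, 0.0], [-0.0, -0.0, -1.0]]
force: [-0.7, 0.9, 0.7]
finger_gap: 31.7
grasp_force: 25.7
```

```bash
python3 m.py
```

```text
29.1 yhead -105.61747486389598 M [ 0.147  0.103 -0.004] F [-0.609  0.624  2.008] j7t 0.0047674951201770455 Mz [-0.027  0.01  -0.007  0.008]
```

>>> carry_out --increments '[-6,1.7,0,0,0,0,28,-15,4.2,0,0,0,0,28,-24,6.7,0,0,0,0,28,-33,9.2,0,0,0,0,28,-42,11.7,0,0,0,0,28,-52,14.4,0,0,0,0,28,-61.7,17.1,0,0,0,0,28,-61.7,17.1,0,0,0,0,28]'

```text
t: 30.1
ee_pos: [410.1, -284.2, 28.5]
tool_rot: [[0.963, -0.27, -0.003], [-0.27, -0.963, 0.001], [-0.003, -0.0, -1.0]]
force: [-3.0, 1.6, 4.8]
finger_gap: 31.8
grasp_force: 26.1
```

>>> carry_out --increments '[0,0,0,0,0,0,25,0,0,0,0,0,0,25,0,0,0,0,0,0,25]' --squeeze 80

```text
t: 30.48
ee_pos: [410.1, -284.2, 28.6]
tool_rot: [[0.963, -0.27, -0.004], [-0.27, -0.963, 0.001], [-0.004, -0.0, -1.0]]
force: [-3.2, 1.1, 7.3]
finger_gap: 31.3
grasp_force: 78.8
```

```bash
python3 w.py w10 bar_center:53 roller_center:53 knob_grip:96
python3 - <<'E'
from h import *
np.set_printoptions(precision=2,suppress=True)
f=grab('wrist');s=readout.get_state();T=np.array(s['ee_pos']);print(s['force'])
c=np.radians(-15.5);R=np.array([[np.cos(c),-np.sin(c)],[np.sin(c),np.cos(c)]]);print('TCP lane',R.T@(T[:2]-[520,-319.3]))
m=cv2.inRange(cv2.cvtColor(f['image'],cv2.COLOR_RGB2HSV),(0,150,50),(8,255,255));ys,xs=np.where(m);print('red rows',ys.min(),ys.max(),'cols',xs.min(),xs.max())
t=grab('top');hsv=cv2.cvtColor(t['image'],cv2.COLOR_RGB2HSV)
for r in optics.pinpoint('roller_center','top')[:2]:print('top roller',r['p'],R.T@(at(t,r['xy'],53)[:2]-[520,-319.3]))
E
```

```text
30.525 [ 410.1 -284.2   28.6] yheading -105.64547052118019 q [ 36.6  24.6  -5.  108.7   2.9  47.  -75.5]
bar_center 0.9 [331.4 341.2] [ 416.9 -287.6   53. ]
[-3.75  1.16  8.44]
TCP lane [-115.24    4.46]
red rows 251 431 cols 272 384
top roller 0.82 [40.03 40.8 ]
```

The bar has slid back to lane x of about -107, and the end is clear. I'll lift it and carry it to the grey cradle.

>>> carry_out --increments '[0,0,45,0,0,0,25,0,5,100,0,0,0,25,8,50,125,0,0,0.16,25,17,100,125,0,0,0.32,25,27,150,125,0,0,0.48,25,37,200,125,0,0,0.64,25,47,250,125,0,0,0.8,25,57,300,125,0,0,0.98,25]'

```text
t: 31.82
ee_pos: [467.4, 16.4, 152.0]
tool_rot: [[0.756, 0.654, -0.004], [0.654, -0.756, -0.001], [-0.004, -0.002, -1.0]]
force: [0.8, 0.5, -3.2]
finger_gap: 31.1
grasp_force: 80.5
```

>>> carry_out --increments '[10,50,0,0,0,0.16,25,20,100,0,0,0,0.32,25,30,150,0,0,0,0.48,25,40,200,0,0,0,0.64,25,48,250,0,0,0,0.8,25,55,285,0,0,0,0.976,25,58,304,0,0,0,0.976,25,58,304,0,0,0,0.976,25]'

```text
t: 32.83
ee_pos: [525.1, 320.3, 151.4]
tool_rot: [[-0.115, 0.993, -0.004], [0.993, 0.115, -0.001], [-0.001, -0.004, -1.0]]
force: [-0.6, -0.6, -3.6]
finger_gap: 31.3
grasp_force: 80.5
```

>>> carry_out --increments '[0,0,0,0,0,0,25,0,0,0,0,0,0,25,0,0,0,0,0,0,25]'

```text
t: 33.2
ee_pos: [527.4, 318.0, 153.5]
tool_rot: [[-0.111, 0.994, 0.0], [0.994, 0.111, -0.001], [-0.001, 0.0, -1.0]]
force: [0.8, -0.2, -4.0]
finger_gap: 31.2
grasp_force: 80.5
```

```bash
python3 w.py w11 cradle:0 bar_center:178
python3 - <<'E'
from h import *
np.set_printoptions(precision=1,suppress=True)
f=grab('wrist');s=readout.get_state()
print(f['position'])
R=optics.cut_out('cradle','wrist')
g=f['image'].astype(int);
for r in R[:2]: print(r['p'],r['extent'],'mean colour',g[r['pixels']].mean(0))
m=R[0]['pixels'].astype(np.uint8)
c=max(cv2.findContours(m,0,2)[0],key=cv2.contourArea);ap=cv2.approxPolyDP(cv2.convexHull(c),4,True)[:,0];
for p in ap: print(p,at(f,p,10))
E
```

```text
33.25 [527.4 318.3 153.6] yheading 6.375509007236031 q [ -8.3  33.4 -38.3  81.2  21.   72.5 -41.9]
cradle 0.67 [ 67.6 215.9] [335.2 296.5   0. ]
bar_center 0.98 [329.8 337.6] [527.2 326.1 178. ]
[518.2 401.5 297.2]
0.84 [258.8, 61.9, 399.7, 301.8] mean colour [94.4 91.9 92. ]
0.83 [0.0, 79.0, 144.7, 335.3] mean colour [115.1  49.2 144.7]
[262  62] [473.5 418.4  10. ]
[287  63] [489.4 419.6  10. ]
[293 248] [503.8 294.4  10. ]
[270 302] [489.9 247.9  10. ]
```

Run:
```python
from h import *
np.set_printoptions(precision=1,suppress=True)
f=grab('wrist');s=readout.get_state();T=np.array(s['ee_pos']);print(T)
R=optics.cut_out('cradle','wrist');R=[r for r in R if 230<r['extent'][0]<290]
m=R[0]['pixels'];L=[];Rr=[]
for r in range(90,250,10):
    xs=np.where(m[r])[0];a,b=at(f,(xs.min()-.5,r),10),at(f,(xs.max()+.5,r),10);L.append(a[:2]);Rr.append(b[:2])
for n,E in (('L',L),('R',Rr)):
    E=np.float32(E);v=cv2.fitLine(E,cv2.DIST_HUBER,0,.01,.01)[:,0];v[:2]*=np.sign(v[1]);print(n,'heading',np.degrees(np.arctan2(v[1],v[0])),'x at y=328:',v[2]+(328-v[3])*v[0]/v[1], 'rows ends',E[0],E[-1])
for c in (265,275,285,375,385,395):
    ys=np.where(m[:,c])[0];print(c,ys.min(),at(f,(c,ys.min()-.5),10))
for uv in ((290,100),(367,100),(290,30),(366,30)): print('bar',uv,at(f,uv,178))
mr=cv2.inRange(cv2.cvtColor(f['image'],cv2.COLOR_RGB2HSV),(0,150,50),(8,255,255));ys,xs=np.where(mr);k=ys>200;print('red',ys[k].min(),ys[k].max(),xs[k].min(),xs[k].max(),at(f,(328,ys[k].max()),194),at(f,(328,286),194))
```

```text
[527.1 319.2 153.5]
L heading 95.86581 x at y=328: 480.57465 rows ends [472.7 401.8] [483.8 298.8]
R heading 96.07558 x at y=328: 570.4925 rows ends [561.7 411.8] [572.3 308.8]
265 62 [475.3 419.2  10. ]
275 63 [481.6 419.4  10. ]
285 64 [488.  419.5  10. ]
375 64 [545.3 426.   10. ]
385 64 [551.7 426.7  10. ]
395 65 [558.1 426.8  10. ]
bar (290, 100) [507.7 400.1 178. ]
bar (367, 100) [528.6 402.5 178. ]
bar (290, 30) [506.3 417.2 178. ]
bar (366, 30) [525.8 419.4 178. ]
red 250 472 272 639 [530.9 287.2 194. ] [523.4 353.3 194. ]
```

>>> carry_out --increments '[-0.7,1,-40,0,0,0,25,-0.7,1,-80,0,0,0,25,-0.7,1,-105,0,0,0,25,-0.7,1,-122,0,0,0,25,-0.7,1,-130,0,0,0,25,-0.7,1,-133,0,0,0,25,-0.7,1,-133,0,0,0,25]'

```text
t: 34.42
ee_pos: [527.0, 320.9, 21.3]
tool_rot: [[-0.112, 0.994, 0.001], [0.994, 0.112, 0.001], [0.001, 0.001, -1.0]]
force: [-0.3, 1.0, -4.6]
finger_gap: 30.7
grasp_force: 80.5
```

>>> carry_out --increments '[0,0,-1,0,0,0,25,0,0,-2,0,0,0,25,0,0,-2,0,0,0,25]'

```text
t: 34.8
ee_pos: [526.4, 320.3, 18.6]
tool_rot: [[-0.112, 0.994, 0.0], [0.994, 0.112, -0.0], [-0.0, 0.0, -1.0]]
force: [0.1, 0.5, -4.0]
finger_gap: 31.2
grasp_force: 80.5
```

>>> carry_out --increments '[0,0,-1,0,0,0,25,0,0,-2,0,0,0,25,0,0,-2.5,0,0,0,25,0,0,-2.5,0,0,0,25]'

```text
t: 35.3
ee_pos: [526.3, 320.3, 15.8]
tool_rot: [[-0.112, 0.994, -0.0], [0.994, 0.112, -0.0], [-0.0, -0.0, -1.0]]
force: [-0.3, -0.6, -3.0]
finger_gap: 31.1
grasp_force: 80.5
```

>>> carry_out --increments '[0,0,-0.5,0,0,0,25,0,0,-1,0,0,0,25,0,0,-1,0,0,0,25]'

```text
t: 35.67
ee_pos: [526.4, 320.4, 15.2]
tool_rot: [[-0.112, 0.994, 0.0], [0.994, 0.112, 0.0], [0.0, 0.0, -1.0]]
force: [0.4, -0.6, -1.4]
finger_gap: 31.1
grasp_force: 80.6
```

>>> carry_out --increments '[0,0,-0.5,0,0,0,25,0,0,-0.7,0,0,0,25,0,0,-0.7,0,0,0,25]'

```text
t: 36.05
ee_pos: [526.5, 320.4, 15.0]
tool_rot: [[-0.112, 0.994, 0.0], [0.994, 0.112, -0.0], [-0.0, 0.0, -1.0]]
force: [-1.3, -1.7, 5.3]
finger_gap: 31.1
grasp_force: 81.3
```

>>> carry_out --increments '[0,0,0,0,0,0,33,0,0,0,0,0,0,38,0,0,0,0,0,0,50,0,0,0,0,0,0,56,0,0,0,0,0,0,56,0,0,10,0,0,0,56,0,0,50,0,0,0,56,0,0,110,0,0,0,56]' --squeeze 20

```text
t: 37.05
ee_pos: [525.3, 319.3, 124.1]
tool_rot: [[-0.113, 0.994, -0.003], [0.994, 0.113, -0.002], [-0.002, -0.004, -1.0]]
force: [1.3, 0.2, 0.2]
finger_gap: 56.3
grasp_force: 0.0
```

>>> carry_out --increments '[0,0,60,0,0,0,56,0,-50,80,0,0,0,56,0,-100,80,0,0,0,56,0,-120,80,0,0,0,56,0,-120,80,0,0,0,56,0,-120,80,0,0,0,56]'

```text
t: 37.8
ee_pos: [526.0, 202.2, 204.8]
tool_rot: [[-0.114, 0.993, 0.0], [0.993, 0.114, 0.002], [0.002, 0.001, -1.0]]
force: [-1.0, 0.2, -0.6]
finger_gap: 55.7
grasp_force: 0.0
```

```bash
python3 w.py w12 bar_center:39 cradle:0
python3 - <<'E'
from h import *
np.set_printoptions(precision=1,suppress=True)
o=np.array([520,-319.3]);c=np.radians(-15.5);R=np.array([[np.cos(c),-np.sin(c)],[np.sin(c),np.cos(c)]])
f=grab('wrist')
m=cv2.inRange(cv2.cvtColor(f['image'],cv2.COLOR_RGB2HSV),(0,150,50),(8,255,255));n,l,st,ce=cv2.connectedComponentsWithStats(m);i=1+st[1:,4].argmax()
h=cv2.convexHull(np.argwhere(l==i)[:,::-1])[:,0];print('red rect',cv2.minAreaRect(np.float32([at(f,p,55)[:2] for p in h])))
for cam in ('top','scene'):
    t=grab(cam)
    for n,z in (('bar_center',39),('roller_center',53),('knob_grip',96),('bottle_a_mid',45),('bottle_b_mid',45),('tube_rack_mid',45),('vial_mid',49)):
        for r in optics.pinpoint(n,cam)[:1]: print(cam,n,round(r['p'],2),at(t,r['xy'],z)[:2],np.array(r['xy']))
s=readout.get_state();print(s['t'],s['force'])
E
```

```text
37.85 [525.8 202.6 204.6] yheading 6.6223122068791955 q [  5.5  25.1 -40.   85.9  16.3  74.9 -29.5]
bar_center 0.91 [347.3  34.3] [524.7 327.1  39. ]
bar_center 0.26 [598.  227.4] [736.5 214.1  39. ]
cradle 0.95 [93.9 50.3] [334.3 298.5   0. ]
red rect ((526.0553588867188, 323.8399353027344), (31.203096389770508, 40.82441711425781), 6.529768943786621)
top bar_center 0.94 [529.8 331.6] [210.2 239.4]
top roller_center 0.95 [ 566.  -297.2] [481.1 216. ]
top knob_grip 0.73 [ 556.4 -303. ] [491.3 216.3]
top bottle_b_mid 0.73 [729.9 214. ] [260.2 154.3]
top tube_rack_mid 0.96 [ 728.  -206.9] [436.6 151.2]
top vial_mid 0.74 [ 488.1 -221.5] [450.9 250.4]
scene bar_center 0.97 [519.7 329.2] [414. 250.]
scene roller_center 0.93 [ 561.8 -300. ] [137.3 242.7]
scene knob_grip 0.97 [ 551.  -293.6] [136.8 227.7]
scene bottle_a_mid 0.8 [454.1  96.6] [315.1 219.1]
scene bottle_b_mid 0.78 [728.5 216.8] [361.1 326.3]
scene tube_rack_mid 0.72 [ 720.6 -208.6] [161.3 308.2]
scene vial_mid 0.56 [ 486.2 -231.1] [174.8 219.6]
38.8 [ 0.2  0.8 -0.4]
```

```bash
python3 -c "
from h import *
print(env.finish_job())"
```

```text
the job is handed in; nothing more can be done
None
```

The job is handed in, with no verdict returned: the bar lies in the grey cradle's V's, and the roller gap came out at about 23 mm (1 mm of play, estimated from where the turning torque rose). I did not check that gap again after sliding the bar out. Bottles, vial and tube rack show no sign of having moved.

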